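# Rock the ball feeder's seesaw gate to the other chute and release the balls

## Robot

A 6-joint arm with a two-finger parallel gripper is mounted at the origin on the work surface. World frame = base frame: x ahead of the robot, y to its left, z up, the work surface at z = 0. Lengths are in m, angles in rad, forces in N, time in s.
With the tool pointing down it reaches from about 0.375 to 0.9 m from the base axis. Payload 3.1 kg.
Tool frame: the origin (TCP) lies midway between the tips of the shut fingers; the grasp point (between the pads) lies 19 mm behind it; z points along the fingers, y is the line along which they close (so a half turn about z gives the same grasp; the last joint's range is limited). The gripper opens to 85 mm and grips with 20 to 120 N. Pads are 22 mm wide; open, the fingers measure 114 mm over their backs; the gripper's body (76 mm by 85 mm) begins 54 mm behind the grasp point. The pads swing forward as they close: fully open they stand 13 mm farther back than shut.
Start: joints at [-0.178, 0.527, 1.433, -0, 1.181, -0.178], TCP at [0.625, 0, 0.231] pointing down, gripper open.
Joint ranges: [-3.08, 3.08], [-0.75, 2.2], [0.22, 2.44], [-1.43, 4.57], [0, 2.65], [-2.85, 2.85]. Speed limits (rad/s): [2.79, 2.79, 3.14, 3.14, 3.14, 3.14].

## Interface

Orientations are given as a unit quaternion [x, y, z, w].
In Python, from station import manip gives the robot as it stands.
- The arm moves only by the tool step_arm, never from a script. Its argument "targets" is text: rows parted by semicolons, each of 4 numbers parted by spaces: the shift along the tool's x, y, z in mm, then the turn about the tool's z in degrees. A call has 1 to 12 rows; each row is the pose to reach, as a shift and turn from the pose commanded when the call began, along the tool's axes at that moment; what a row does not reach only later rows make up. A row lasts 1/10 s, in which the tool goes at most 50 mm and 8.59 degrees, less where a joint would pass 70% of its speed; a pose out of reach is approached as far as the arm can. A call with a gripper value outside its range is refused whole. "gripper" is the closure, from 0 (fully open) to 1 (shut), set as the call begins (left out, the last holds). The fingers move at their own pace and stop on an object; "squeeze" is the grip in N (left out, the last holds). Time passes only in rows, so rows that repeat a pose let the fingers close. It gives the time, the measured TCP pose, the force, the opening and the grip force at its end, in the units of the state.
- manip.sense(): the state, without advancing time (a new reading comes with each control period).
- manip.snapshot(name): name is "scene" or "side" or "wrist"; returns the picture (384x512x3 uint8, red, green, blue); there is no depth.
- manip.get_calibration(name): a dict with "fov_y" (degrees; the focal length in pixels is half the picture's height over the tangent of half this angle, whatever the lens; pixels are square), "cx", "cy" (the principal point, pixels), "k1" (the pictures are not rectified: a ray, as slopes to the right and down, at radius r is drawn at 1 + k1 r^2 times it, then the intrinsics apply), "extrinsics" (4x4, takes a point from camera to world coordinates); the wrist camera has in their place "tool_from_camera" (4x4, takes a point from camera to tool coordinates, whose origin is the TCP and whose axes are the flange's). Camera axes: x right, y down, z forward; pixel columns grow to the right and rows downward; lengths in m; the calibration is good to about 2 mm. A picture is of the moment at which its call begins: read the wrist's pose just before it. get_calibration takes no time and is no camera call.
- manip.sign_off(): hands the job in; it is judged then, once.
Trained networks look in the newest picture that a camera, given by its name, has taken for a name from the list of things; names that differ only in an ending like _2 or _b are one class to them, and where a whole thing is asked for, a point or a joint stands for the part that bears it (a point fixed in the world has none). Each returns a list of dicts, best first, with "p" (0 to 1); they miss things now and then, are a little off and sometimes report something else, mostly with a low value. They report only what shows in the picture. A call takes as long as a camera call.
- manip.recognise(camera, query): "position" ([column, row] in pixels, amid what is visible of it).
- manip.masks_of(camera, query): "pixels" (384x512 bool, what is visible of it) and "position" ([column, row] in pixels, amid what is visible of it).
- manip.mark_of(camera, query): "position" ([column, row] in pixels: a listed point, or the origin of a listed thing).
The state is a dict: "t": time; "q": joint angles; "qd": joint speeds; "tau": joint torques, N m; "tcp_pos": TCP position; "tool_rot": TCP orientation; "force": force on the tool from outside, world axes, zero at the start; "ft_torque": the same for the moment, N m; "finger_gap": opening from 0.0 (shut) to 1.0 (fully open); "gripper_force": force on a finger pad.
Only numpy, scipy, OpenCV 4.12 (cv2) and the standard library are available. Lean on these libraries where they do the work, as an engineer would, in place of code of your own. Each camera call takes 0.05 s, during which the arm holds its last target. There are 200 camera calls.

## Task

The ball feeder's seesaw gate is tipped towards one of the two chutes. With a fingertip press down the finger tab at its raised end so that the gate rocks over to the other side and stays there; only then push the upright plate of the release slide fully in, so that the three waiting ceramic balls roll over the gate and come to rest in that other chute. Only press and push: do not touch the balls or pick anything up, leave everything else standing where it is, and stay until the balls lie still.

Things in the scene. Friction and masses are not known exactly. Their poses are not given: they have to be found in the camera images.
- feeder: ball feeder, an aluminium device with black-lined floors, fixed to the table on a dark base plate 300 x 480 x 12 mm (x -140 to +160, y -240 to +240). Origin at table height under the device; x points away from the robot (give or take its yaw), y left, z up. A feed channel along x at y 0 slopes down towards the robot to the seesaw gate, a trough lying across at x -50 mm; a chute lies beyond either end of the gate
- mouth (a point): floor of the feed channel at its open mouth above the gate, feeder x -34 mm, 134 mm high. The channel (29 mm wide inside, walls 22 mm high) rises from here to its closed back end at x +150 mm, floor 158 mm high
- chute_left (a point): middle of the floor of the left chute (57 mm high). The chute is 46 mm wide inside, its walls rise 30 mm above its floor, and it slopes down outwards from feeder y +108 mm (floor 70 mm high) to an end stop at y +232 mm (floor 44 mm high)
- chute_right (a point): the same for the right chute, from feeder y -108 to -232 mm
- seesaw (a joint): tilt of the gate, rad, about the feeder's x axis; pivot at x -50, y 0, height 100 mm. Trough 210 mm long, 50 wide, with a brass weight (32 mm diameter, top 56 mm above the pivot) on its robot side: it falls by itself to stop -0.22 or +0.22 and stays. Positive: left (+y) end up, feeds the right chute; negative: right end up, feeds the left. Starts at either stop; 0.5 N on a tab rocks it
- tab_left (a point): centre of the top face of the gate's left finger tab, a flat plate 42 (x) x 30 (y) x 4 mm that sticks out of the trough towards the robot at its left end, 90 mm left of the pivot (feeder x -96 mm). About 122 mm high when raised and 84 mm when lowered
- tab_right (a point): the same on the right finger tab, 90 mm right of the pivot
- slide (a joint): travel of the release slide, m: 0 closed (as it starts), 0.045 fully pushed in. It moves straight along the feeder's -y (to the right), needs about 1.5 N and stays where it is left. A steel stop tooth hangs from its cross bar into the channel at feeder x +50 mm and holds the balls back; from about 0.03 on the channel is clear
- push_plate (a point): centre of the outer (+y) face of the slide's upright push plate, 36 (x) x 6 (y) x 55 mm high, left of the channel, at feeder x +50 mm, y +88 mm when closed, height 155 mm (plate from 127 to 182 mm). It is pushed to the right, towards the channel; the space to its left is free for 50 mm and more
- ball0_center (a point): centre of white ceramic ball 0 (25 mm diameter, about 32 g), waiting in the channel next to the stop tooth
- ball0: ceramic ball 0 itself, 25 mm diameter; its origin lies on its skin and turns with it
- ball1_center (a point): centre of white ceramic ball 1 (25 mm diameter, about 32 g), waiting in the channel behind ball 0
- ball1: ceramic ball 1 itself, 25 mm diameter; its origin lies on its skin and turns with it
- ball2_center (a point): centre of white ceramic ball 2 (25 mm diameter, about 32 g), waiting in the channel behind ball 1
- ball2: ceramic ball 2 itself, 25 mm diameter; its origin lies on its skin and turns with it
- tube_a: clear sample tube on a white foot, 30 mm diameter, 95 mm tall, standing on the feeder's base plate at the back left; bystander. Origin under its middle
- collar: brass ring, 42 mm outside, 16 mm tall, lying on the base plate right of the channel; bystander. Origin under its middle
- cup: small aluminium cup, 40 mm wide, 30 mm tall, on the base plate behind the right chute; bystander. Origin under its middle
- tube_b: clear sample tube like the other, standing on the table to the left; bystander. Origin under its middle
- goniometer: goniometer head, 48 mm diameter, 56 mm tall, with brass screws, on the table to the right; bystander. Origin under its middle
- jar: white jar with black cap, 56 mm diameter, 60 mm tall, on the table to the right; bystander. Origin under its middle
- driver: screwdriver lying on the table to the left; bystander. Origin at its middle, its length along its x axis

How it is judged:
By the outcome, as a careful person would: the job done as asked, in the order asked, and still so for the second after the job is handed in, with the robot touching nothing.
It also fails if it takes over 40 s, if anything falls off the work surface, if the arm or the gripper's body presses on something with over 40 N, if the wrist force passes 120 N, or if a joint passes its speed limit or range.

## Working session

There is one attempt and no reset: what is moved stays moved. The work goes in short steps, Python scripts to look and compute and a tool call to move; the robot and the scene stay as the last step left them, time stands still between calls to the robot, and variables do not carry over. Pictures are saved under pics/ and viewed, at most 10 in all, crops included, and the job is handed in when it is done.

Besides the shell and the picture viewer there is one more tool, called as name(argument=value, ...) on one line, values as JSON. step_arm: Moves the arm, as the interface text tells. Its arguments: {"type":"object","properties":{"targets":{"type":"string"},"gripper":{"type":"number"},"squeeze":{"type":"number"}},"required":["targets"]}

```bash
ls; mkdir -p pics; cat > h.py <<'E'
import numpy as np, cv2
from station import manip
from scipy.optimize import least_squares
from scipy.spatial.transform import Rotation as R
def cam(n):
    c=manip.get_calibration(n); f=192/np.tan(np.radians(c["fov_y"])/2)
    if n=="wrist":
        s=manip.sense(); T=np.eye(4); T[:3,:3]=R.from_quat(s["tool_rot"]).as_matrix(); T[:3,3]=s["tcp_pos"]
        E=T@np.array(c["tool_from_camera"])
    else: E=np.array(c["extrinsics"])
    return f,c["cx"],c["cy"],c["k1"],E
def proj(C,P):
    f,cx,cy,k,E=C; p=(np.atleast_2d(P)-E[:3,3])@E[:3,:3]; s=p[:,:2]/p[:,2:]
    s=s*(1+k*(s**2).sum(1,keepdims=True)); return s*f+[cx,cy]
E
cat > a.py <<'E'
from h import *
L=lambda g:None
obs=[]
for n in ["scene","side","wrist"]:
    C=cam(n); im=manip.snapshot(n); cv2.imwrite(f"pics/{n}0.png",im[:,:,::-1])
    for q in ["mouth","chute_left","chute_right","tab_left","tab_right","push_plate","ball0_center","ball2_center"]:
        r=manip.mark_of(n,q)
        if r: obs.append((n,q,r[0]["position"],r[0]["p"]))
        print(n,q,[(np.round(x["position"]),round(x["p"],2)) for x in r[:2]])
import pickle; pickle.dump((obs,{n:cam(n) for n in ["scene","side","wrist"]}),open("o.pkl","wb"))
print(manip.sense())
E
python3 a.py; python3 -c "
import cv2,numpy as np
a=[cv2.imread(f'pics/{n}0.png') for n in ['scene','side']]
cv2.imwrite('pics/s.png',cv2.resize(a[0],(800,600)))
cv2.imwrite('pics/d.png',cv2.resize(a[1],(800,600)))"
```

```text
pics
scene mouth [(array([252., 172.]), 0.96)]
scene chute_left [(array([268., 170.]), 0.97), (array([286., 175.]), 0.29)]
scene chute_right [(array([217., 225.]), 0.73), (array([300., 176.]), 0.72)]
scene tab_left [(array([248., 171.]), 0.96), (array([267., 167.]), 0.51)]
scene tab_right [(array([213., 186.]), 0.85)]
scene push_plate [(array([290., 157.]), 0.75), (array([285., 177.]), 0.49)]
scene ball0_center []
scene ball2_center [(array([300., 180.]), 0.55), (array([298., 178.]), 0.4)]
side mouth [(array([223., 198.]), 0.78), (array([326., 350.]), 0.4)]
side chute_left [(array([179., 187.]), 0.85), (array([249., 166.]), 0.47)]
side chute_right [(array([262., 245.]), 0.57)]
side tab_left [(array([187., 202.]), 0.96)]
side tab_right [(array([231., 230.]), 0.79)]
side push_plate [(array([217., 168.]), 0.75)]
side ball0_center []
side ball2_center [(array([254., 158.]), 0.58)]
wrist mouth [(array([133., 142.]), 0.68)]
wrist chute_left [(array([134., 139.]), 0.31)]
wrist chute_right [(array([167., 283.]), 0.62)]
wrist tab_left [(array([67., 34.]), 0.88)]
wrist tab_right [(array([ 86., 249.]), 0.62)]
wrist push_plate []
wrist ball0_center [(array([268., 134.]), 0.57)]
wrist ball2_center [(array([348., 132.]), 0.86)]
{'t': 1.35, 'q': array([-1.78479617e-01,  5.27501800e-01,  1.43270519e+00, -1.20615517e-05,
        1.18139715e+00, -1.78506994e-01]), 'qd': array([-0.00051407,  0.00198765,  0.00022279, -0.00017275,  0.00028663,
        0.00084642]), 'tau': array([ 5.30049401e-04, -4.42322874e+01, -1.78416842e+01, -3.47543310e-04,
        8.71868597e-04, -7.11762212e-06]), 'tcp_pos': array([6.24974725e-01, 4.33980626e-05, 2.31307634e-01]), 'tool_rot': array([ 7.07095483e-01,  7.07118079e-01, -7.85774240e-06, -1.53455975e-06]), 'force': array([ 0.88985245,  0.40448229, -0.43723403]), 'ft_torque': array([0.00283424, 0.00453265, 0.00374834]), 'gripper_force': 0.0, 'finger_gap': 1.0024861422870674}
```

View pics/s.png

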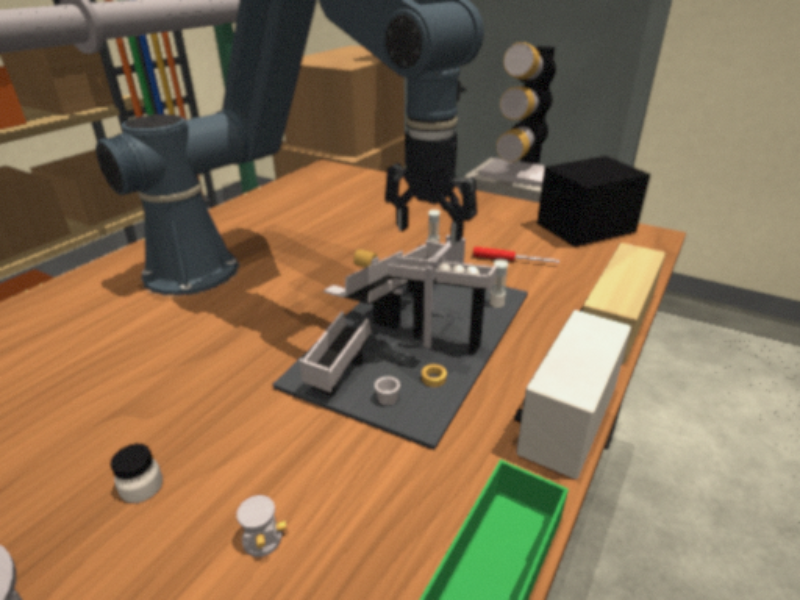

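View pics/d.png

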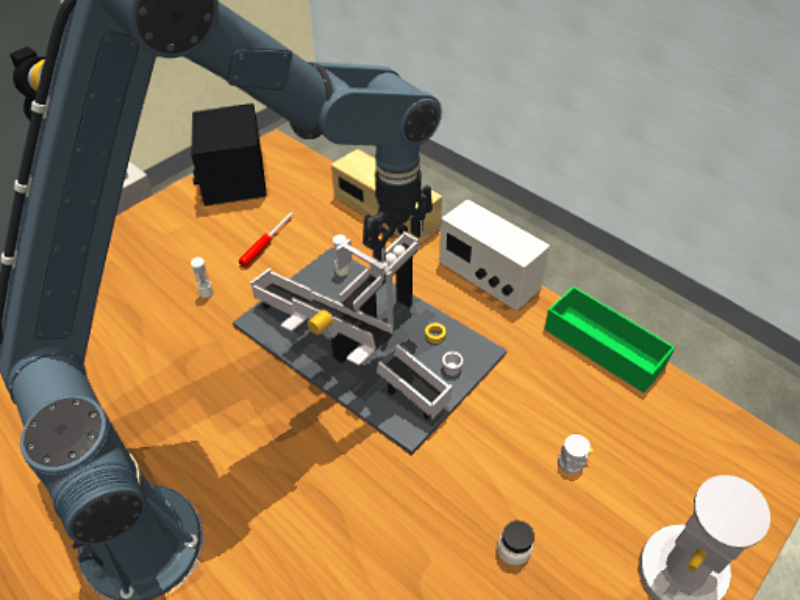

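View pics/wrist0.png

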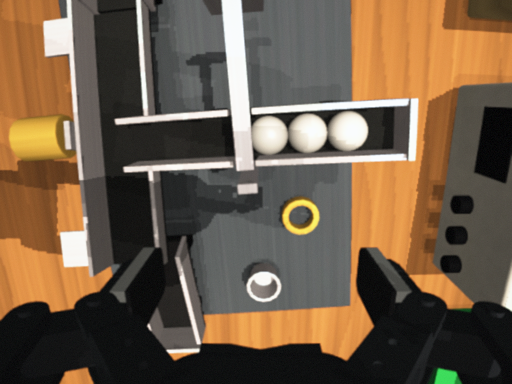

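```bash
cat > fit.py <<'E'
from h import *
import pickle
obs,CS=pickle.load(open("o.pkl","rb"))
def model(s):
    t=s*0.22; th=lambda y:(y,0)
    return {"mouth":(-.034,0,.134),"chute_left":(0,.17,.057),"chute_right":(0,-.17,.057),
    "tab_left":(-.096,.09,.122 if s>0 else .084),"tab_right":(-.096,-.09,.084 if s>0 else .122),
    "push_plate":(.05,.088,.155)}
for s in (1,-1):
    M=model(s); M["chute_left"]=(-.05,.17,.057);M["chute_right"]=(-.05,-.17,.057)
    def res(p):
        c,k=np.cos(p[2]),np.sin(p[2]); out=[]
        for n,q,u,pr in obs:
            if q in M:
                x,y,z=M[q]; P=[p[0]+c*x-k*y,p[1]+k*x+c*y,z]
                out.append((proj(CS[n],P)[0]-u)*(1 if n!="wrist" else .4))
        return np.concatenate(out)
    b=min((least_squares(res,[x0,0,y],loss="soft_l1",f_scale=4) for x0 in (.5,.65) for y in (-.5,0,.5)),key=lambda r:r.cost)
    print(s,b.cost,b.x)
    r=res(b.x).reshape(-1,2)
    for (o,e) in zip([o for o in obs if o[1] in M],r): print(o[0],o[1],e.round(1))
E
python3 fit.py
```

```text
1 525.8275389713796 [0.5635458  0.03805536 0.05087849]
scene mouth [-2.  2.]
scene chute_left [3.2 0.3]
scene chute_right [-3.   1.8]
scene tab_left [ -0.8 -11.5]
scene tab_right [ 2.1 12.7]
scene push_plate [1.3 4.2]
side mouth [-0.4 -1.7]
side chute_left [2.9 3.5]
side chute_right [2.4 1.9]
side tab_left [-1.1 -5.6]
side tab_right [0.3 6.4]
side push_plate [ 3.3 -5.1]
wrist mouth [-0.8  2. ]
wrist chute_left [ -5.1 -78.8]
wrist chute_right [0.3 3. ]
wrist tab_left [-11.2  -2.3]
wrist tab_right [ 7.  -5.2]
-1 372.1189521491144 [0.56349665 0.04115459 0.05695509]
scene mouth [-1.5  1.5]
scene chute_left [ 3.3 -0.2]
scene chute_right [-2.1  1.3]
scene tab_left [-0.3 -1.1]
scene tab_right [1.9 0.7]
scene push_plate [1.6 3.6]
side mouth [-1.1 -2.2]
side chute_left [2.1 3.3]
side chute_right [1.9 1.2]
side tab_left [-0.3  2.7]
side tab_right [-0.8 -2.7]
side push_plate [ 2.4 -5.5]
wrist mouth [-1.   0.4]
wrist chute_left [ -5.7 -80.1]
wrist chute_right [0.6 2.1]
wrist tab_left [-0.3 -0. ]
wrist tab_right [-0.9  0.7]
```

The right end of the gate is raised: with that assumption every tab residual is 3 px or less. In the wrist view, the tabs are at (60,38) and (75,249), the slide bar is at column 238, and the balls are at (268–348, 132). So I press the right tab. The feeder is at about (0.5635, 0.041) with yaw 0.057.

step_arm(targets="-14 -40 0 0;-28 -80 0 0;-41 -120 0 0;-55 -160 0 0;-55 -160 20 0;-55 -160 50 0;-55 -160 70 0;-55 -160 70 0;-55 -160 70 0", gripper=1)

```text
t: 2.25
tcp_pos: [0.4652, -0.0551, 0.1615]
tool_rot: [0.707, 0.707, -0.0, -0.0]
force: [0.2, 1.1, 0.4]
finger_gap: 0.003
gripper_force: 0.0
```

```bash
cat > b.py <<'E'
from h import *
import sys
tag=sys.argv[1]
s=manip.sense(); print(s["t"],s["tcp_pos"],s["force"],s["finger_gap"])
ims=[]
for n in ["scene","side","wrist"]:
    C=cam(n); im=manip.snapshot(n); ims.append(im)
    for q in sys.argv[2:]:
        print(n,q,[(np.round(x["position"]),round(x["p"],2)) for x in manip.mark_of(n,q)[:2]])
a=cv2.resize(ims[0][90:280,150:405],(400,300)); b=cv2.resize(ims[1][110:300,120:375],(400,300)); 
o=np.vstack([np.hstack([a,b]),np.hstack([cv2.resize(ims[2],(400,300)),np.zeros((300,400,3),np.uint8)])])
cv2.imwrite(f"pics/{tag}.png",o[:,:,::-1])
E
python3 b.py p1 tab_right
```

```text
2.25 [ 0.46524863 -0.05506532  0.1615215 ] [0.20454942 1.09628302 0.41540966] 0.0030628051637403464
scene tab_right [(array([214., 186.]), 0.88)]
side tab_right [(array([232., 228.]), 0.93), (array([258., 163.]), 0.56)]
wrist tab_right [(array([278., 213.]), 0.76), (array([373.,  71.]), 0.56)]
```

View pics/p1.png

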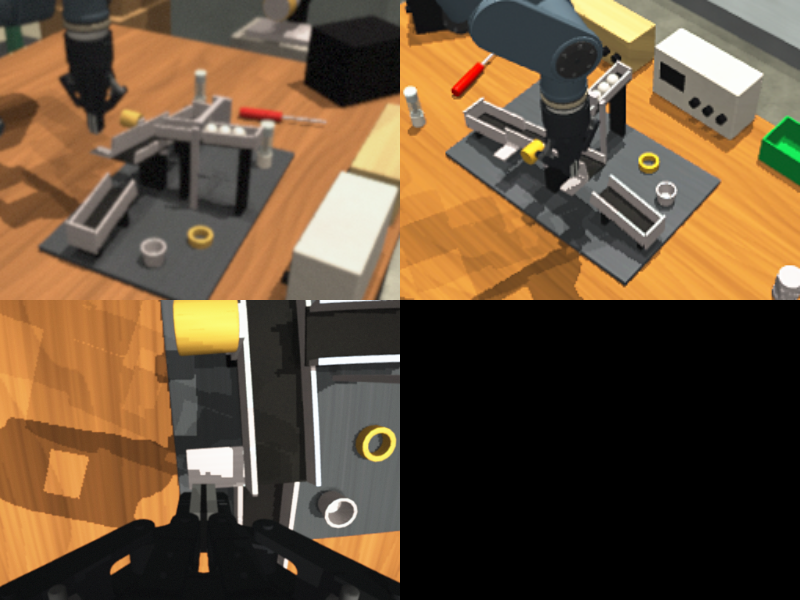

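The right tab is raised and lies just ahead of the fingertips (wrist view, about (278,213)). I'll check where the tip will land before pressing.

```bash
python3 -c "
from h import *
C=cam('wrist'); print(proj(C,[[.4652,-.0551,.122],[.4728,-.0543,.122],[.4652,-.0551,.1615]]))
for z in (.120,.122,.124):
  r=least_squares(lambda p:proj(C,[p[0],p[1],z])[0]-[278,213],[.47,-.05]);print(r.x)"
```

```text
[[259.03950811 220.1833724 ]
 [271.86464726 218.90500887]
 [258.83588806 249.33777381]]
[ 0.47649706 -0.05130319]
[ 0.47638086 -0.05059914]
[ 0.47626465 -0.04989508]
```

step_arm(targets="2 4 20 0;2 4 32 0;2 4 40 0;2 4 47 0;2 4 54 0;2 4 60 0;2 4 66 0;2 4 71 0;2 4 72 0;2 4 72 0")

```text
t: 3.55
tcp_pos: [0.4689, -0.0529, 0.0891]
tool_rot: [0.707, 0.707, -0.0, -0.0]
force: [-0.4, 0.4, 0.3]
finger_gap: 0.001
gripper_force: 0.0
```

step_arm(targets="0 0 -30 0;0 0 -60 0;0 0 -100 0;0 0 -130 0;0 0 -130 0")

```text
t: 4.05
tcp_pos: [0.4718, -0.0539, 0.2236]
tool_rot: [0.707, 0.707, 0.002, 0.005]
force: [0.1, -0.9, 0.8]
finger_gap: 0.001
gripper_force: 0.0
```

```bash
python3 b.py p2 tab_right tab_left push_plate
```

```text
4.05 [ 0.47182585 -0.0538543   0.2235945 ] [ 0.05004227 -0.85597007  0.84403141] 0.0014169188427219494
scene tab_right [(array([218., 200.]), 0.74), (array([246., 160.]), 0.21)]
scene tab_left [(array([246., 160.]), 0.79)]
scene push_plate [(array([291., 158.]), 0.49)]
side tab_right [(array([232., 237.]), 0.94)]
side tab_left [(array([172., 156.]), 0.53)]
side push_plate [(array([362., 299.]), 0.48)]
wrist tab_right [(array([267., 179.]), 0.7)]
wrist tab_left []
wrist push_plate [(array([268., 183.]), 0.57)]
```

View pics/p2.png

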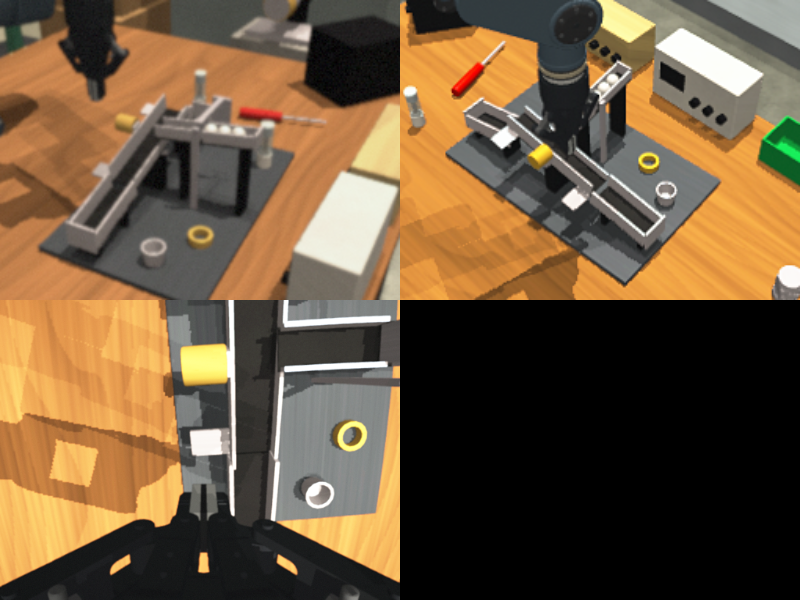

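The gate has rocked over: the right tab is down, the left one is up at scene (246,160), and the trough now meets the right chute. Next I move towards the plate and look from close by.

step_arm(targets="0 0 -25 0;0 0 -50 0;28 20 -50 0;57 40 -50 0;85 60 -50 0;113 81 -50 0;113 81 -50 0;113 81 -50 0")

```text
t: 5.45
tcp_pos: [0.5497, 0.0605, 0.2688]
tool_rot: [0.706, 0.708, -0.001, -0.0]
force: [0.0, 0.4, -0.4]
finger_gap: -0.002
gripper_force: 0.0
```

```bash
python3 b.py p3 push_plate; python3 -c "
from h import *
C=cam('wrist'); print(proj(C,[[.6084,.1319,.155],[.6084,.1319,.182]]))
m=manip.masks_of('wrist','push_plate'); print([(x['position'],x['p'],x['pixels'].sum(), [np.where(x['pixels'].any(a))[0][[0,-1]] for a in (0,1)]) for x in m[:2]])
print(manip.recognise('wrist','tube_a')[:2])"
```

```text
5.45 [0.54974859 0.06053037 0.26879958] [ 0.02029204  0.36458335 -0.38952075] -0.002311039386666626
scene push_plate [(array([285., 174.]), 0.65), (array([288., 159.]), 0.57)]
side push_plate [(array([218., 163.]), 0.85), (array([252., 168.]), 0.45)]
wrist push_plate [(array([340.,  93.]), 0.76)]
[[337.59239458  94.94772014]
 [346.57594392  94.40564536]]
[([346.0, 155.5], 0.9, np.int64(3051), [array([309, 374]), array([ 91, 235])])]
[{'position': [376.1, 18.1], 'p': 0.74}]
```

View pics/p3.png

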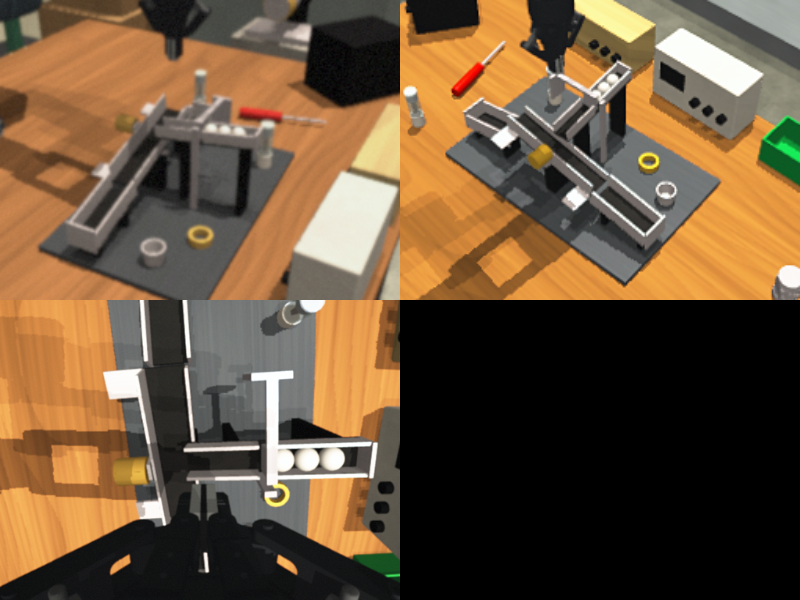

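The wrist view shows the plate edge at (340,93), against a prediction of (338,95), so the fit is good. The tube is farther out and lower than the planned tip height. I move to the left of the plate and descend.

step_arm(targets="28 14 0 0;56 28 0 0;84 42 0 0;113 56 0 0;113 56 10 0;113 56 40 0;113 56 70 0;113 56 100 0;113 56 118 0;113 56 118 0")

```text
t: 6.85
tcp_pos: [0.6031, 0.1719, 0.1479]
tool_rot: [0.707, 0.707, -0.003, -0.002]
force: [-0.2, -0.6, 0.6]
finger_gap: 0.003
gripper_force: 0.0
```

step_arm(targets="-10 1 0 0;-20 1 0 0;-26 1 0 0;-32 2 0 0;-38 2 0 0;-44 2 0 0;-50 3 0 0;-56 3 0 0;-62 4 0 0;-67 4 0 0;-71 4 0 0;-71 4 0 0")

```text
t: 8.05
tcp_pos: [0.6099, 0.1014, 0.1512]
tool_rot: [0.707, 0.707, -0.0, -0.0]
force: [-0.2, 1.0, 0.5]
finger_gap: -0.002
gripper_force: 0.2
```

step_arm(targets="-2 0 0 0;-4 0 0 0;-5 0 0 0;-6 0 0 0;-6 0 0 0")

```text
t: 8.55
tcp_pos: [0.6099, 0.1011, 0.1512]
tool_rot: [0.707, 0.707, 0.003, -0.003]
force: [2.9, 14.5, -0.2]
finger_gap: 0.005
gripper_force: 7.3
```

The slide is against its stop: 14.5 N and no further motion. I back off, rise clear and let the balls settle.

step_arm(targets="15 0 0 0;35 0 0 0;45 0 0 0;45 0 -30 0;45 0 -70 0;45 0 -110 0;45 0 -110 0;45 0 -110 0;45 0 -110 0;45 0 -110 0;45 0 -110 0;45 0 -110 0")

```text
t: 9.75
tcp_pos: [0.6096, 0.1409, 0.2603]
tool_rot: [0.707, 0.707, -0.001, -0.001]
force: [-1.0, -0.3, -1.0]
finger_gap: -0.002
gripper_force: 0.0
```

step_arm(targets="0 0 0 0;0 0 0 0;0 0 0 0;0 0 0 0;0 0 0 0;0 0 0 0;0 0 0 0;0 0 0 0;0 0 0 0;0 0 0 0;0 0 0 0;0 0 0 0")

```text
t: 10.95
tcp_pos: [0.61, 0.141, 0.2613]
tool_rot: [0.707, 0.707, -0.0, -0.0]
force: [0.3, -0.1, 0.3]
finger_gap: -0.003
gripper_force: 0.0
```

```bash
python3 b.py p4 ball0_center ball1_center ball2_center push_plate
```

```text
10.95 [0.60998138 0.14103817 0.26130569] [ 0.29774412 -0.06124798  0.26053422] -0.0034530761489148442
scene ball0_center []
scene ball1_center [(array([206., 227.]), 0.45)]
scene ball2_center [(array([211., 236.]), 0.53)]
scene push_plate [(array([285., 165.]), 0.49)]
side ball0_center [(array([287., 235.]), 0.67), (array([280., 254.]), 0.54)]
side ball1_center [(array([269., 250.]), 0.45)]
side ball2_center []
side push_plate [(array([228., 169.]), 0.86)]
wrist ball0_center []
wrist ball1_center [(array([311.,  97.]), 0.43)]
wrist ball2_center []
wrist push_plate [(array([312.,  96.]), 0.29)]
```

View pics/p4.png

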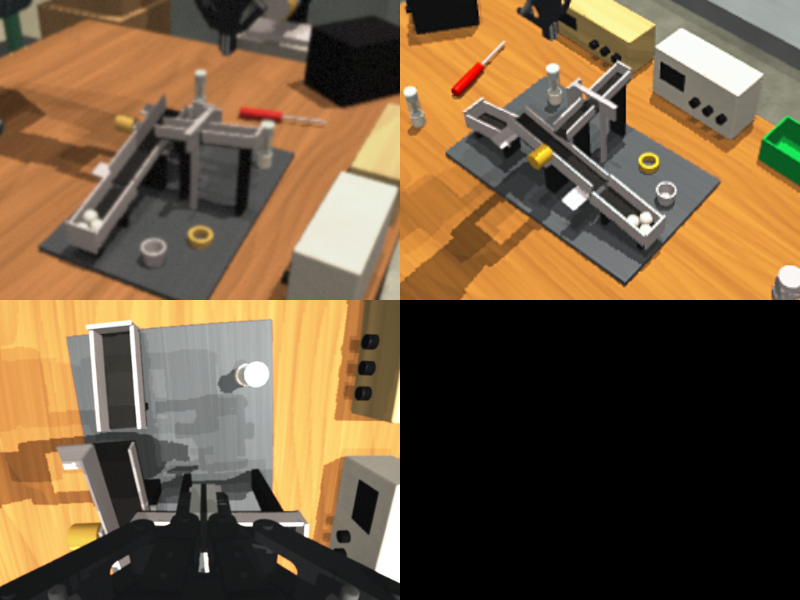

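The channel is empty and the balls are at the end of the right chute (side view, about (640,220) in the composite). I wait a little longer and count them in an enlarged crop.

step_arm(targets="0 0 0 0;0 0 0 0;0 0 0 0;0 0 0 0;0 0 0 0;0 0 0 0;0 0 0 0;0 0 0 0;0 0 0 0;0 0 0 0;0 0 0 0;0 0 0 0")

```text
t: 12.9
tcp_pos: [0.61, 0.141, 0.2613]
tool_rot: [0.707, 0.707, 0.0, 0.0]
force: [-0.0, -0.4, 0.6]
finger_gap: -0.001
gripper_force: 0.0
```

```bash
python3 -c "
from h import *
a=manip.snapshot('side');b=manip.snapshot('scene')
o=np.hstack([cv2.resize(a[210:270,240:300],(400,400)),cv2.resize(b[195:255,180:240],(400,400))])
cv2.imwrite('pics/c.png',o[:,:,::-1])"
```

```text
(no output)
```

View pics/c.png

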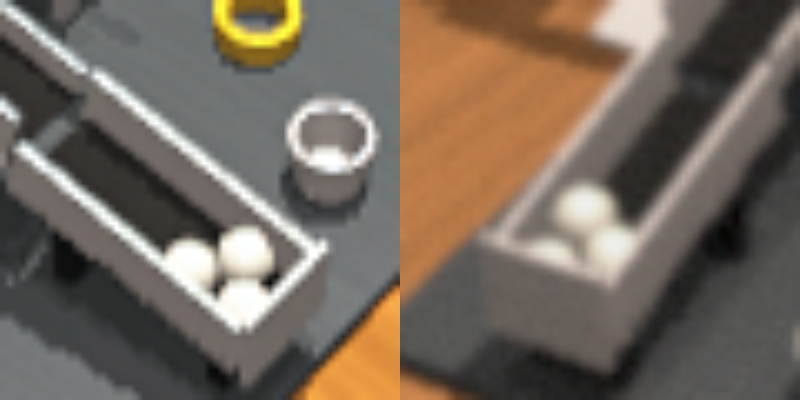

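All three balls lie at the end stop of the right chute, at (190,262), (245,250) and (243,300) in the crop.

```bash
python3 -c "
from station import manip
print(manip.sign_off())"
```

```text
the job is handed in; nothing more can be done
None
```

The gate was rocked over with its right tab, then the slide was pushed fully in; all three balls lie at rest in the right chute, and the job is handed in.

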